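# Latch the splitter box in its dock with the ball knob

### The arm

A 6-joint arm with a two-finger parallel gripper is mounted at the origin on a cart in front of the work surface, level with it; the furniture and walls round the work are solid. World frame = base frame: x ahead of the robot, y to its left, z up, the work surface at z = 0. Lengths are in mm, angles in rad, forces in N, time in s.
With the tool pointing down it reaches from about 325 to 750 mm from the base axis. Payload 7.6 kg.
Tool frame: the origin (TCP) lies at the very end of the fingers, on their centre line; the grasp point (between the pads) lies 19 mm behind it (r.grip_depth is the distance from the TCP to the grasp point, in mm); z points along the fingers, y is the line along which they close (so a half turn about z gives the same grasp; the last joint's range is limited). The gripper opens to 85 mm and grips with 20 to 120 N. Pads are 22 mm wide; open, the fingers measure 114 mm over their backs; the gripper's body (76 mm by 85 mm) begins 54 mm behind the grasp point. The pads swing forward as they close: fully open they stand 13 mm farther back than shut.
Start: joints at [1.114, 0.052, 1.401, -0, 1.689, -0.07], TCP at [198.03, 486.241, 231.323] pointing down, gripper open.
Joint ranges: [-2.9, 2.9], [-0.91, 2.17], [0.12, 2.37], [-1.06, 4.2], [0.26, 2.73], [-2.93, 2.93]. Speed limits (rad/s): [2.57, 2.57, 3.01, 3.14, 3.14, 3.14].

### API

Orientations are given as a rotation vector (axis times angle).
In Python, from workcell import r, vision gives the robot as it stands. The module is installed in compiled form; this text tells all that it offers.
- The arm moves only by the tool apply_moves, never from a script. Its argument "rows" is a list of rows, each a list of 7 numbers: the shift along the tool's x, y, z in m, then the turn, a rotation vector about the tool's x, y, z in degrees, then the finger opening in m, from 0 to 0.0854. A call has 1 to 20 rows; each row is the pose to reach, as a shift and turn from the pose commanded when the call began, along the tool's axes at that moment; what a row does not reach only later rows make up. A row lasts 1/8 s, in which the tool goes at most 62.5 mm and 10.7 degrees, less where a joint would pass 70% of its speed; a pose out of reach is approached as far as the arm can. A call with a gripper value outside its range is refused whole. The fingers move at their own pace and stop on an object; "squeeze" is the grip in N (left out, the last holds). Time passes only in rows, so rows that repeat a pose let the fingers close. It gives the time, the measured TCP pose, the force, the opening and the grip force at its end, in the units of the state.
- r.sense(): the state, without advancing time (a new reading comes with each control period).
- vision.capture(name): name is "scene" or "top"; returns a dict with "frame" (480x640x3 uint8, blue, green, red), "z_map" (480x640 float32, mm along the optical axis (not along the pixel's ray), 0 where there is no reading), "K" (3x3 intrinsics, pixels), "k1" (the pictures are not rectified: a ray, as slopes to the right and down, at radius r is drawn at 1 + k1 r^2 times it, then the intrinsics apply), "cam_to_world" (4x4, takes a point from camera to world coordinates). Camera axes: x right, y up, looking along -z (the intrinsics and any distortion apply to the point x, -y, -z); pixel columns grow to the right and rows downward; lengths in mm; the calibration is good to about 2 mm. A picture is of the moment at which its call begins.
- r.close_job(): hands the job in; it is judged then, once.
Trained networks look in a picture, given as the dict that the camera call returned (one of the last four; its "shot" number tells which), for a name from the list of things; names that differ only in an ending like _2 or _b are one class to them, and where a whole thing is asked for, a point or a joint stands for the part that bears it (a point fixed in the world has none). Each returns a list of dicts, best first, with "score" (0 to 1); they miss things now and then, are a little off and sometimes report something else, mostly with a low value. They report only what shows in the picture. A call takes as long as a camera call.
- vision.boxes_of(picture, thing): "point" ([x, y, z] in mm, in the coordinates of the camera as it stood for that picture, good to about 4 mm: the middle of the surface that is visible of it).
- vision.silhouettes(picture, thing): "mask" (480x640 bool, what is visible of it).
The state is a dict: "time_s": time; "joint_positions": joint angles; "qd": joint speeds; "tau": joint torques, N m; "tcp_pos": TCP position; "orientation": TCP orientation; "contact_force": force on the tool from outside, world axes, zero at the start; "torque": the same for the moment, N m; "width": finger opening in mm; "grasp_force": force on a finger pad.
Only numpy, scipy, OpenCV 4.12 (cv2) and the standard library are available. Lean on these libraries where they do the work, as an engineer would, in place of code of your own. Each camera call takes 0.05 s, during which the arm holds its last target. There are 200 camera calls.

### The job

Turn the smooth black ball knob to swing its latch bar out of the dock's mouth, slide the flat black box along the desk into the dock until it is fully home against the two rubber stops at the back, then turn the ball knob back all the way so that the bar lies across the front of the box. Turn the bar only by the ball, never by pushing the bar itself, and leave the dropper bottle where it stands.

Things in the scene. Friction and masses are not known exactly. Their poses are not given: they have to be found in the camera images.
- dock: Low U-shaped aluminium frame fixed to the desk. Origin: on the desk, middle of the mouth; +x points into the dock, +y to its left. Slippery guide rails 15 mm high, inner faces at y = +/-86 mm from x = 30 mm; wings in front flare to y = +/-104 mm at x = -50 mm. At the back two rubber stops at y = +/-55 mm, faces at x = 129 mm, 8 to 30 mm above the desk, on a bar 35 mm high.
- black_box: Loose flat black box, 115 mm (x) by 164 mm (y) by 46 mm high, 0.4 to 0.85 kg, on the desk before the dock's mouth, roughly lined up with it. Too wide to grasp: push its near long face. Origin: in its underside, 56 mm from the near face, 59 mm from the far face. Fully home, its origin is at x = 70 mm, y = 0 and its near face at x = 14 mm in the dock's frame.
- ball_center (a point): Centre of the ball knob: smooth black ball, 50 mm in diameter, centre 90 mm above the desk, on an upright 13 mm shaft at the left end of the mouth (dock frame x = 0, y = 118 mm). It turns about the vertical; fingers closing above or below its widest part slip off. Things beside it are under 50 mm high. A gripper pushing the box home at its middle passes close by the ball.
- ball_knob (a joint): Angle of ball knob and latch bar, rad. 0 (hard stop): closed, the bar lies across the mouth, pointing to the dock's -y. Grows as the knob turns clockwise seen from above, up to 1.75; at 1.57 the bar points to the dock's -x, out of the way. The box passes freely from 1.1 on. Starts between 0 and 0.4. Takes 0.15 N m to turn; stays where it is left.
- bar_tip (a point): Middle of the free end of the steel latch bar that the ball knob turns: 16 mm wide, 53 mm from the knob's axis, 25 to 35 mm above the desk (the point is at 30 mm); the bar runs level from the axis to this point. Closed, its inner side is at x = 8 mm in the dock's frame, 6 mm in front of a box that is fully home. The robot must not push on it.
- dropper_bottle: White dropper bottle with a pointed cap, 38 mm in diameter, 106 mm high, standing loose on the desk to the right of the box; to be left alone. Origin: centre of its underside.

How it is judged (in metres and radians):
On the way, in this order (a step that is already met when the one before it is completed fails the run):
1. the latch bar is swung out of the mouth (knob past 1.05 rad) (value of joint ball_knob above 1.05 rad), for 0.2 s.
2. the box is fully home in the dock (x of black_box in the frame of dock above 0.064 m and y of black_box in the frame of dock between -0.007 and 0.007 m and angle between the x axis of black_box and the x axis of dock, either way round below 0.07 rad and angle between black_box's own z axis and vertical below 0.05 rad and height (world z) of black_box below 0.008 m), for 0.2 s.
At the end, for the whole second after the job is handed in: The box stands flat on the desk fully home in the dock (within 6 mm of the rubber stops, within 7 mm of the middle, within 0.07 rad of square), and the latch bar is closed across its front (knob within 0.15 rad of its closed stop), both at rest (all of step 2 and value of joint ball_knob below 0.15 rad and velocity of joint ball_knob between -0.05 and 0.05 rad/s and linear speed of black_box below 0.01 m/s); the robot touches nothing.
It fails at once if the robot pushes on the latch bar itself (over 1.5 N) (contact force between any of the fingers, the arm and latch_bar above 1.5 N or contact force between any of the fingers, the arm and latch_bar_end above 1.5 N).
It fails at once if the dropper bottle is moved more than 20 mm or tipped (distance of dropper_bottle from where it was at the start of the episode above 0.02 m or angle between dropper_bottle's own z axis and vertical above 0.3 rad).
It fails at once if the box is tipped or lifted (angle between black_box's own z axis and vertical above 0.25 rad).
It also fails if it takes over 64 s, if anything falls off the work surface, if the arm or the gripper's body presses on something with over 40 N, if the wrist force passes 120 N, or if a joint passes its speed limit or range.

## Working session

There is one attempt and no reset: what is moved stays moved. The work goes in short steps, Python scripts to look and compute and a tool call to move; the robot and the scene stay as the last step left them, time stands still between calls to the robot, and variables do not carry over. Pictures are saved under pics/ and viewed, at most 10 in all, crops included, and the job is handed in when it is done.

Besides the shell and the picture viewer there is one more tool, called after "Request:" by a JSON object that holds its "name" and its "arguments". apply_moves: Moves the arm, as the interface text tells. Its arguments: {"type":"object","properties":{"rows":{"type":"array"},"squeeze":{"type":"number"}},"required":["rows"]}

```bash
mkdir -p pics; cat > h.py <<'E'
import numpy as np, cv2
from workcell import r, vision
def w(pic,p): return (pic["cam_to_world"]@np.append(p,1))[:3]
def cloud(pic,mask):
    v,u=np.nonzero(mask&(pic["z_map"]>0)); d=pic["z_map"][v,u]
    K=pic["K"]; x=(u-K[0,2])/K[0,0]; y=(v-K[1,2])/K[1,1]; k=pic["k1"]
    a,b=x.copy(),y.copy()
    for _ in range(8):
        s=1+k*(a*a+b*b); a,b=x/s,y/s
    P=np.c_[a*d,-b*d,-d,np.ones(len(d))]
    return (P@pic["cam_to_world"].T)[:,:3]
def pix(pic,P):
    c=np.linalg.inv(pic["cam_to_world"])@np.append(P,1)
    x,y=c[0]/-c[2],-c[1]/-c[2]; s=1+pic["k1"]*(x*x+y*y); K=pic["K"]
    return K[0,0]*x*s+K[0,2],K[1,1]*y*s+K[1,2]
E
python3 - <<'E'
from h import *
print(r.sense())
for n in("scene","top"):
    p=vision.capture(n); cv2.imwrite(f"pics/{n}1.png",p["frame"]); print(n,p["cam_to_world"].round(2).tolist(),p["K"].tolist(),p["k1"])
    np.savez(f"{n}.npz",**{k:p[k] for k in("frame","z_map","K","k1","cam_to_world")})
    for t in("dock","black_box","ball_center","ball_knob","bar_tip","dropper_bottle"):
        for d in vision.boxes_of(p,t)[:2]: print(t,round(d["score"],2),w(p,d["point"]).round(1), np.round(pix(p,w(p,d["point"]))))
        for d in vision.silhouettes(p,t)[:1]:
            c=cloud(p,d["mask"]); print("   mask",round(d["score"],2),len(c),c.mean(0).round(1) if len(c) else '',np.percentile(c,[2,98],axis=0).round(0).tolist() if len(c) else '')
            np.save(f"{n}_{t}.npy",d["mask"])
E
```

```text
{'time_s': 0.0, 'joint_positions': array([ 1.11372609e+00,  5.28556920e-02,  1.40177774e+00, -3.85019028e-05,
        1.68859105e+00, -7.02694773e-02]), 'qd': array([-9.62177392e-04,  1.73168802e-03,  3.69262586e-04, -2.00663224e-03,
       -1.81353514e-03, -3.06904318e-05]), 'tau': array([ 1.18855081e-03, -3.81663108e+01, -3.60191596e+01,  3.56858743e-05,
        6.03728404e-03, -1.18550605e-05]), 'tcp_pos': array([197.87873277, 485.94024191, 230.43575943]), 'orientation': array([-6.03736730e-01, -3.08263849e+00,  2.49003186e-03]), 'contact_force': array([ 0.44218518,  0.84941622, -0.20143331]), 'torque': array([-0.02690739, -0.01439574, -0.03697744]), 'grasp_force': 0.0, 'width': 85.38913796274917}
scene [[0.78, 0.36, -0.51, 77.3], [-0.62, 0.42, -0.66, -854.82], [-0.02, 0.84, 0.55, 542.4], [0.0, 0.0, 0.0, 1.0]] [[555.7853474648216, 0.0, 326.0598095154619], [0.0, 555.7853474648216, 236.7201733623837], [0.0, 0.0, 1.0]] -0.13295346084446985
dock 0.67 [ 655.2 -297.    15.5] [392. 238.]
dock 0.49 [ 636.4 -170.1   90.6] [337. 176.]
   mask 0.58 4649 [ 654.4 -285.3   29.2] [[513.0, -417.0
[... 1045 characters left out ...]
] [261. 293.]
   mask 0.84 5839 [ 450.1 -195.3   45.1] [[381.0, -277.0, 42.0], [519.0, -113.0, 49.0]]
ball_center 0.64 [ 638.3 -171.2  106.5] [247. 184.]
   mask 0.6 790 [ 638.6 -166.7   88. ] [[615.0, -199.0, 30.0], [663.0, -138.0, 115.0]]
ball_knob 0.58 [ 638.2 -164.9  100.2] [244. 185.]
   mask 0.82 723 [ 639.3 -167.5   90.3] [[617.0, -198.0, 32.0], [664.0, -141.0, 115.0]]
bar_tip 0.94 [ 640.4 -173.6  104.2] [249. 183.]
bar_tip 0.25 [ 450.4 -196.2   47.9] [261. 293.]
   mask 0.6 793 [ 639. -167.   88.] [[615.0, -198.0, 30.0], [665.0, -139.0, 115.0]]
dropper_bottle 0.92 [ 433.9 -432.1   59. ] [391. 304.]
   mask 0.97 457 [ 435.8 -430.6   57.3] [[417.0, -452.0, -1.0], [454.0, -416.0, 99.0]]
```

```bash
python3 - <<'E'
import cv2
a=cv2.imread("pics/top1.png")[90:380,170:480]; cv2.imwrite("pics/topc.png",cv2.resize(a,None,fx=2,fy=2,interpolation=cv2.INTER_CUBIC))
a=cv2.imread("pics/scene1.png")[100:400,160:560]; cv2.imwrite("pics/scenec.png",cv2.resize(a,None,fx=2,fy=2,interpolation=cv2.INTER_CUBIC))
E
```

```text
(no output)
```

View pics/topc.png

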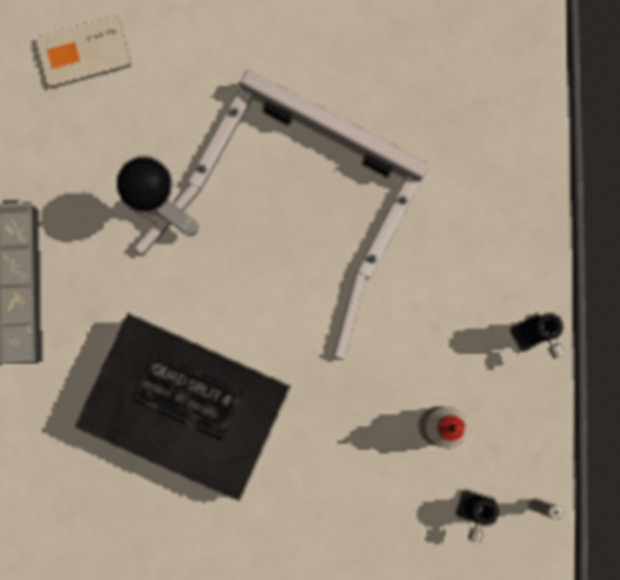

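View pics/scenec.png

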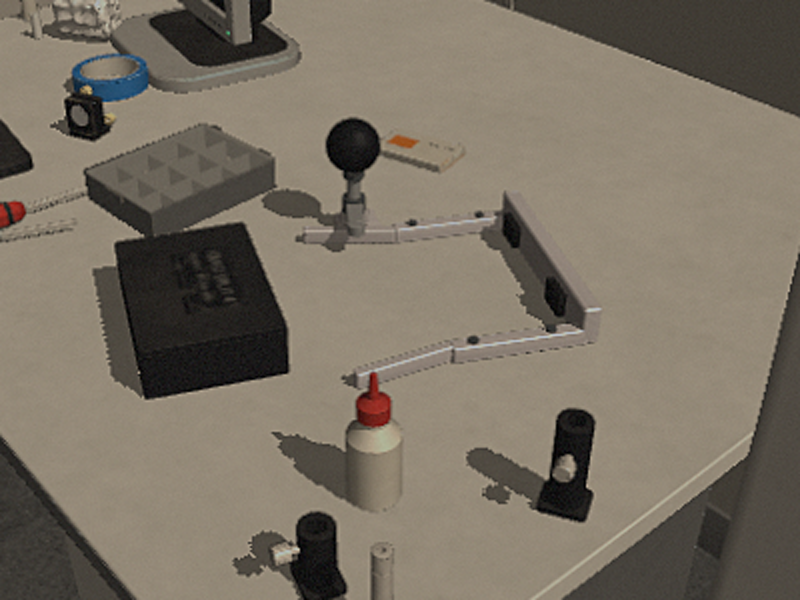

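The top crop shows the ball at (145,183), the bar tip at about (190,228), the dock's back bar from (247,75) to (425,172), and the box centred at about (183,407). The scene crop agrees: the ball stands on its shaft and the bottle is to the right of the box. Next I'll fit the geometry.

```bash
cat >> h.py <<'E'
from scipy.optimize import least_squares
def geom(pic,verbose=True):
    C=cloud(pic,np.ones((480,640),bool)); z=C[:,2]
    n=lambda m:C[m]
    return C
def onplane(pic,u,v,z):
    K=pic["K"]; x=(u-K[0,2])/K[0,0]; y=(v-K[1,2])/K[1,1]; a,b=x,y
    for _ in range(8): s=1+pic["k1"]*(a*a+b*b); a,b=x/s,y/s
    T=pic["cam_to_world"]; d=T[:3,:3]@[a,-b,-1]; return T[:3,3]+d*(z-T[2,3])/d[2]
def sphere(P):
    f=lambda q:np.linalg.norm(P-q,axis=1)-25
    return least_squares(f,P.mean(0)-[0,0,15],loss="soft_l1",f_scale=1).x
E
python3 - <<'E'
from h import *
p=dict(np.load("top.npz")); s=dict(np.load("scene.npz"))
for q in(p,s):
    C=cloud(q,np.ones((480,640),bool)); z=C[:,2]
    print("desk z",np.median(C[(abs(z)<12)][:,2]))
    B=C[(np.hypot(C[:,0]-638,C[:,1]+170)<40)&(z>75)]; print("ball",sphere(B).round(1),len(B))
    bb=C[(C[:,0]>640)&(C[:,0]<800)&(C[:,1]<-190)&(C[:,1]>-430)&(z>24)&(z<45)]
    c,sz,a=cv2.minAreaRect(bb[:,:2].astype(np.float32)); print("backbar",c,sz,a,bb[:,2].max())
    X=C[(C[:,0]>360)&(C[:,0]<535)&(C[:,1]<-90)&(C[:,1]>-310)&(z>38)&(z<56)]
    c,sz,a=cv2.minAreaRect(X[:,:2].astype(np.float32)); print("box",c,sz,a,np.median(X[:,2]))
def P(u,v,z): return onplane(p,170+u/2,90+v/2,z)[:2].round(1)
print("bar outer",P(247,71,35),P(428,164,35),"inner",P(240,88,35),P(424,178,35))
print("rail ends L",P(137,250,15),"R",P(338,357,15),"knee L",P(200,186,15),"R",P(365,275,15))
print("tip",P(190,230,35))
print("box corners",P(127,315,46),P(289,386,46),P(240,499,46),P(77,427,46))
E
```

```text
desk z -0.37423846467947897
ball [ 646.7 -159.3   89.3] 609
backbar (718.6961669921875, -328.58795166015625) (196.77947998046875, 27.38800811767578) 63.495018005371094 39.86857151678862
box (450.5798034667969, -195.0599365234375) (166.5751190185547, 116.19506072998047) 66.970947265625 45.603690879063606
desk z 0.4963314549052029
ball [ 646.8 -157.5   91.1] 582
backbar (717.2872314453125, -327.9595947265625) (202.42880249023438, 26.920658111572266) 63.213722229003906 38.748810370594356
box (450.15704345703125, -193.45973205566406) (170.91452026367188, 116.07637023925781) 67.00289916992188 46.57146283112792
bar outer [ 771.8 -246.7] [ 684.1 -422. ] inner [ 754.6 -240.4] [ 670.2 -418.1]
rail ends L [ 598.  -144.8] R [ 498.9 -339. ] knee L [ 661.9 -203.3] R [ 578.2 -364.1]
tip [ 614.8 -196.8]
box corners [ 532.4 -142.3] [ 469.8 -292.4] [ 366.9 -249.8] [ 429.2 -100.2]
```

```bash
python3 - <<'E'
from h import *
res=[]
for n in("top","scene"):
    p=dict(np.load(n+".npz")); g=p["frame"].max(2)
    u,v=[int(a) for a in pix(p,[643,-164,90])]
    m=np.zeros_like(g); m[v-26:v+27,u-26:u+27]=(g[v-26:v+27,u-26:u+27]<55)
    num,l,st,ce=cv2.connectedComponentsWithStats(m); i=1+np.argmax(st[1:,4])
    print(n,ce[i],st[i], "on z90",onplane(p,*ce[i],90).round(1))
    a=onplane(p,*ce[i],90); o=p["cam_to_world"][:3,3]; res.append((o,(a-o)/np.linalg.norm(a-o)))
    mm=(l==i); C=cloud(p,mm); f=sphere(C); print(f.round(1),np.percentile(np.linalg.norm(C-f,axis=1),[5,50,95]).round(1),C.mean(0).round(1))
A=sum(np.eye(3)-np.outer(d,d) for o,d in res); b=sum((np.eye(3)-np.outer(d,d))@o for o,d in res); print("2-view",np.linalg.solve(A,b).round(1))
E
```

```text
top [241.48741007 181.99640288] [229 169  26  27 556] on z90 [ 645.4 -158.8   90. ]
[ 646.8 -159.4   89.3] [23.3 24.9 27. ] [ 641.6 -161.1  106. ]
scene [335.99003322 173.49501661] [323 159  27  37 602] on z90 [ 643.4 -160.1   90. ]
[ 646.7 -157.6   90.6] [23.1 25.1 28.9] [ 636.6 -168.4   95.3]
2-view [ 645.3 -158.4   88.8]
```

```bash
cat >> h.py <<'E'
from scipy.spatial.transform import Rotation as Ro
def to(P,th=None):
    """tool-axes shift to world P; turn about tool z so tool y has world angle th deg"""
    s=r.sense(); R=Ro.from_rotvec(s["orientation"]).as_matrix()
    ya=np.degrees(np.arctan2(R[1,1],R[0,1]))
    print("yaw_y",ya.round(2),"tilt",np.degrees(np.arccos(-R[2,2])).round(2),"shift mm",(R.T@(np.array(P)-s["tcp_pos"])).round(1),"turn",None if th is None else round(ya-th,2),"tcp",s["tcp_pos"].round(1),"j",s["joint_positions"].round(2),"t",s["time_s"])
DO=np.array([593.1,-264.3]); YAW=np.radians(-26.6)
def dock(xy): c,s=np.cos(YAW),np.sin(YAW); d=np.array(xy)-DO; return np.array([c*d[0]+s*d[1],-s*d[0]+c*d[1]])
def world(x,y): c,s=np.cos(YAW),np.sin(YAW); return DO+[c*x-s*y,s*x+c*y]
E
python3 - <<'E'
from h import *
to([646,-158.8,180]); 
C=np.vstack([cloud(dict(np.load(n+".npz")),np.ones((480,640),bool)) for n in("top","scene")])
m=(C[:,0]>150)&(C[:,0]<760)&(C[:,1]<500)&(C[:,1]>-400)&(C[:,2]>110)
a=np.array([198,486]);d=np.array([448,-645])/785; q=C[m]; t=(q[:,:2]-a)@d; o=np.abs((q[:,:2]-a)@[-d[1],d[0]])
k=(o<130); print(k.sum()); 
if k.sum(): 
  for i in range(0,800,50):
    s=k&(t>=i)&(t<i+50)
    if s.any(): print(i,s.sum(),q[s][:,2].max())
E
```

```text
yaw_y 67.84 tilt 0.01 shift mm [-658.2 -428.4   51.3] turn None tcp [198.  486.3 231.3] j [ 1.11  0.05  1.4   0.    1.69 -0.07] t 1.3
310
750 302 117.60206226689866
```

Request:
{"name": "apply_moves", "arguments": {"rows": [[-0.041, -0.027, 0, 0, 0, 0, 0.0854], [-0.082, -0.054, 0, 0, 0, 0, 0.0854], [-0.123, -0.08, 0, 0, 0, 0, 0.0854], [-0.165, -0.107, 0, 0, 0, 0, 0.0854], [-0.206, -0.134, 0, 0, 0, 0, 0.0854], [-0.247, -0.161, 0, 0, 0, 0, 0.0854], [-0.288, -0.187, 0, 0, 0, 0, 0.0854], [-0.329, -0.214, 0, 0, 0, 0, 0.0854], [-0.37, -0.241, 0, 0, 0, 0, 0.0854], [-0.411, -0.268, 0, 0, 0, 0, 0.0854], [-0.453, -0.295, 0, 0, 0, 0, 0.0854], [-0.494, -0.321, 0.01, 0, 0, 0, 0.0854], [-0.535, -0.348, 0.02, 0, 0, 0, 0.0854], [-0.576, -0.375, 0.03, 0, 0, 0, 0.0854], [-0.617, -0.402, 0.04, 0, 0, 0, 0.0854], [-0.658, -0.428, 0.05, 0, 0, 0, 0.0854], [-0.658, -0.428, 0.05, 0, 0, 0, 0.0854], [-0.658, -0.428, 0.05, 0, 0, 0, 0.0854]]}}

```text
time_s: 3.55
tcp_pos: [645.9, -157.9, 181.3]
orientation: [-0.604, -3.083, -0.001]
contact_force: [0.9, 0.6, 0.4]
width: 85.5
grasp_force: 0.0
```

```bash
python3 - <<'E'
from h import *
to([646,-158.8,68])
E
```

```text
yaw_y 67.84 tilt 0.03 shift mm [ -0.4  -0.8 113.3] turn None tcp [ 645.9 -157.9  181.3] j [-0.3   0.47  1.01  0.    1.66 -1.48] t 3.55
```

Request:
{"name": "apply_moves", "arguments": {"rows": [[0, -0.001, 0.03, 0, 0, 0, 0.0854], [0, -0.001, 0.06, 0, 0, 0, 0.0854], [0, -0.001, 0.09, 0, 0, 0, 0.0854], [0, -0.001, 0.113, 0, 0, 0, 0.0854], [0, -0.001, 0.113, 0, 0, 0, 0.0854], [0, -0.001, 0.113, 0, 0, 0, 0.04], [0, -0.001, 0.113, 0, 0, 0, 0.04], [0, -0.001, 0.113, 0, 0, 0, 0.04], [0, -0.001, 0.113, 0, 0, 0, 0.04], [0, -0.001, 0.113, 0, 0, 0, 0.04], [0, -0.001, 0.113, 0, 0, 0, 0.04]], "squeeze": 50}}

```text
time_s: 4.92
tcp_pos: [646.8, -158.4, 70.9]
orientation: [0.602, 3.08, 0.002]
contact_force: [-1.5, 4.6, 6.0]
width: 47.8
grasp_force: 50.9
```

The width reads 47.8 mm and the upward force is 6 N, so the pads sit above the equator. I'll open, lower by 6 mm, and grip again.

Request:
{"name": "apply_moves", "arguments": {"rows": [[0, 0, 0, 0, 0, 0, 0.0854], [0, 0, 0, 0, 0, 0, 0.0854], [0, -0.001, 0.003, 0, 0, 0, 0.0854], [0, -0.001, 0.006, 0, 0, 0, 0.0854], [0, -0.001, 0.006, 0, 0, 0, 0.04], [0, -0.001, 0.006, 0, 0, 0, 0.04], [0, -0.001, 0.006, 0, 0, 0, 0.04], [0, -0.001, 0.006, 0, 0, 0, 0.04], [0, -0.001, 0.006, 0, 0, 0, 0.04], [0, -0.001, 0.006, 0, 0, 0, 0.04]]}}

```text
time_s: 6.18
tcp_pos: [646.1, -158.2, 63.3]
orientation: [0.601, 3.082, 0.005]
contact_force: [-0.0, 7.1, 2.7]
width: 48.0
grasp_force: 51.4
```

Request:
{"name": "apply_moves", "arguments": {"rows": [[0, 0, 0, 0, 0, 4, 0.04], [0, 0, 0, 0, 0, 10, 0.04], [0, 0, 0, 0, 0, 17, 0.04], [0, 0, 0, 0, 0, 24, 0.04], [0, 0, 0, 0, 0, 31, 0.04], [0, 0, 0, 0, 0, 38, 0.04], [0, 0, 0, 0, 0, 45, 0.04], [0, 0, 0, 0, 0, 52, 0.04], [0, 0, 0, 0, 0, 59, 0.04], [0, 0, 0, 0, 0, 66, 0.04], [0, 0, 0, 0, 0, 71, 0.04], [0, 0, 0, 0, 0, 71, 0.04], [0, 0, 0, 0, 0, 71, 0.04]]}}

```text
time_s: 7.8
tcp_pos: [645.8, -158.4, 63.3]
orientation: [-2.28, -2.16, -0.004]
contact_force: [-1.3, 7.0, 3.9]
width: 48.0
grasp_force: 51.5
```

```bash
python3 - <<'E'
from h import *
to([646,-158.8,63]); print(r.sense()["torque"])
p=vision.capture("scene"); cv2.imwrite("pics/s2.png",cv2.resize(p["frame"][100:300,200:500],None,fx=2.6,fy=2.6))
p=vision.capture("top"); cv2.imwrite("pics/t2.png",p["frame"])
E
```

```text
yaw_y -3.1 tilt 0.16 shift mm [-0.4  0.2  0.3] turn None tcp [ 645.8 -158.4   63.3] j [-0.3   0.55  1.14  0.    1.45 -0.24] t 7.8
[ 0.98457833 -0.17856357 -0.22830097]
```

View pics/s2.png

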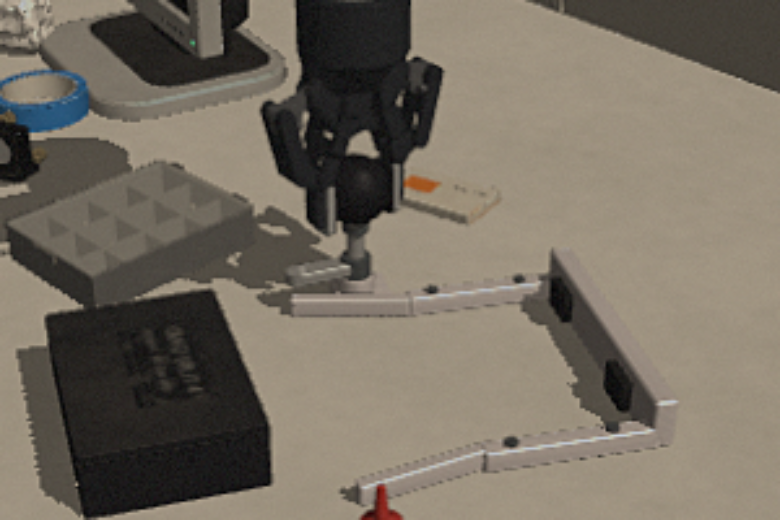

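The bar, at about (320,272) in the picture, now points out of the mouth alongside the left wing. I'll release and rise.

Request:
{"name": "apply_moves", "arguments": {"rows": [[0, 0, 0, 0, 0, 0, 0.0854], [0, 0, 0, 0, 0, 0, 0.0854], [0, 0, 0, 0, 0, 0, 0.0854], [0, 0, -0.03, 0, 0, 0, 0.0854], [0, 0, -0.07, 0, 0, 0, 0.0854], [0, 0, -0.11, 0, 0, 0, 0.0854], [0, 0, -0.11, 0, 0, 0, 0.0854]]}}

```text
time_s: 8.78
tcp_pos: [646.8, -160.9, 177.3]
orientation: [2.277, 2.154, 0.006]
contact_force: [0.3, 0.9, -0.5]
width: 85.1
grasp_force: 0.0
```

```bash
python3 - <<'E'
from h import *
to([*world(-252,0),170],63.4)
p=vision.capture("top"); s=vision.capture("scene"); cv2.imwrite("pics/t3.png",cv2.resize(p["frame"][90:380,170:480],None,fx=2,fy=2))
E
```

```text
yaw_y -3.18 tilt 0.47 shift mm [  -6.  -279.2    5. ] turn -66.58 tcp [ 646.8 -160.9  177.3] j [-0.3   0.47  1.02 -0.    1.65 -0.24] t 8.775
```

View pics/t3.png

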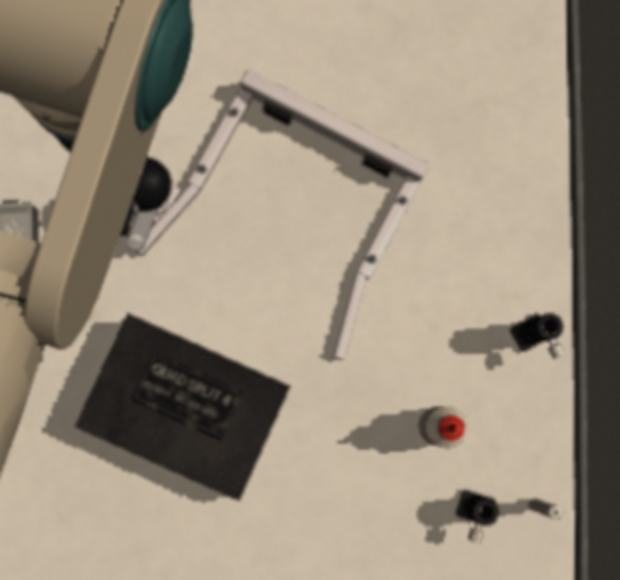

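The mouth is clear: the bar tip is near (135,242), beside the left wing. Next I'll move behind the box.

Request:
{"name": "apply_moves", "arguments": {"rows": [[-0.001, -0.02, 0, 0, 0, -5, 0.0854], [-0.002, -0.055, 0, 0, 0, -13, 0.0854], [-0.003, -0.095, 0, 0, 0, -22, 0.0854], [-0.004, -0.135, 0, 0, 0, -31, 0.0854], [-0.005, -0.175, 0, 0, 0, -40, 0.0854], [-0.006, -0.215, 0, 0, 0, -49, 0.0854], [-0.006, -0.25, 0, 0, 0, -58, 0.0854], [-0.006, -0.272, 0, 0, 0, -66.6, 0.0854], [-0.006, -0.279, 0.02, 0, 0, -66.6, 0.0854], [-0.006, -0.279, 0.06, 0, 0, -66.6, 0.0854], [-0.006, -0.279, 0.1, 0, 0, -66.6, 0.0854], [-0.006, -0.279, 0.1, 0, 0, -66.6, 0.0854], [-0.006, -0.279, 0.1, 0, 0, -66.6, 0.0854]]}}

```text
time_s: 10.5
tcp_pos: [366.6, -151.0, 73.1]
orientation: [0.722, 3.057, -0.0]
contact_force: [0.3, -0.2, 1.3]
width: 85.2
grasp_force: 0.0
```

```bash
python3 - <<'E'
from h import *
to([*world(-252,0),9],63.4); print(dock(r.sense()["tcp_pos"][:2]))
E
```

```text
yaw_y 63.43 tilt 0.03 shift mm [-1.2  0.1 64.1] turn 0.03 tcp [ 366.6 -151.    73.1] j [-0.48 -0.21  1.97  0.    1.38 -1.59] t 10.5
[-2.53240183e+02 -8.00909486e-02]
```

Request:
{"name": "apply_moves", "arguments": {"rows": [[0, 0, 0.03, 0, 0, 0, 0.0854], [0, 0, 0.055, 0, 0, 0, 0.0854], [0, 0, 0.063, 0, 0, 0, 0.0854], [0, 0, 0.063, 0, 0, 0, 0.0854], [-0.01, 0, 0.063, 0, 0, 0, 0.0854], [-0.02, 0, 0.063, 0, 0, 0, 0.0854], [-0.03, 0, 0.063, 0, 0, 0, 0.0854], [-0.04, 0, 0.063, 0, 0, 0, 0.0854], [-0.05, 0, 0.063, 0, 0, 0, 0.0854], [-0.06, 0, 0.063, 0, 0, 0, 0.0854], [-0.07, 0, 0.063, 0, 0, 0, 0.0854], [-0.08, 0, 0.063, 0, 0, 0, 0.0854], [-0.09, 0, 0.063, 0, 0, 0, 0.0854], [-0.1, 0, 0.063, 0, 0, 0, 0.0854], [-0.11, 0, 0.063, 0, 0, 0, 0.0854], [-0.12, 0, 0.063, 0, 0, 0, 0.0854]]}}

```text
time_s: 12.5
tcp_pos: [473.7, -204.6, 9.1]
orientation: [-0.721, -3.056, -0.0]
contact_force: [-5.9, 2.0, 6.2]
width: 85.0
grasp_force: 3.1
```

```bash
cat > box.py <<'E'
from h import *
def box(names=("scene",)):
    for n in names:
        p=vision.capture(n); cv2.imwrite(f"pics/{n}_last.png",p["frame"])
        m=[d["mask"] for d in vision.silhouettes(p,"black_box")[:1]]
        if not m: print(n,"none"); continue
        X=cloud(p,m[0]); X=X[(X[:,2]>41)&(X[:,2]<52)]
        c,sz,a=cv2.minAreaRect(X[:,:2].astype(np.float32)); print(n,"box",np.round(c,1),np.round(sz,1),round(a,1),"dock",dock(c).round(1))
E
python3 - <<'E'
from box import *
to([*world(0,0),9],63.4); print(dock(r.sense()["tcp_pos"][:2]))
box(("top","scene"))
E
```

```text
yaw_y 63.43 tilt 0.11 shift mm [-1.335e+02 -0.000e+00 -1.000e-01] turn 0.03 tcp [ 473.7 -204.6    9.1] j [-0.48  0.23  1.67 -0.    1.24 -1.59] t 12.5
[-1.33450801e+02 -5.85385067e-02]
top box [ 535.4 -240.9] [165.2 114. ] 62.6 dock [-62.   -4.9]
scene box [ 534.5 -240.7] [169.2 115.8] 63.4 dock [-63.   -5.1]
```

Request:
{"name": "apply_moves", "arguments": {"rows": [[-0.01, 0, 0, 0, 0, 0, 0.0854], [-0.02, 0, 0, 0, 0, 0, 0.0854], [-0.03, 0, 0, 0, 0, 0, 0.0854], [-0.04, 0, 0, 0, 0, 0, 0.0854], [-0.05, 0, 0, 0, 0, 0, 0.0854], [-0.06, 0, 0, 0, 0, 0, 0.0854], [-0.07, 0, 0, 0, 0, 0, 0.0854], [-0.08, 0, 0, 0, 0, 0, 0.0854], [-0.09, 0, 0, 0, 0, 0, 0.0854], [-0.1, 0, 0, 0, 0, 0, 0.0854], [-0.108, 0, 0, 0, 0, 0, 0.0854], [-0.114, 0, 0, 0, 0, 0, 0.0854], [-0.12, 0, 0, 0, 0, 0, 0.0854]]}}

```text
time_s: 14.32
tcp_pos: [581.3, -258.3, 9.4]
orientation: [-0.722, -3.058, -0.0]
contact_force: [-2.9, 2.1, 0.1]
width: 85.6
grasp_force: 1.7
```

```bash
python3 - <<'E'
from box import *
to([*world(0,0),9],63.4); print(dock(r.sense()["tcp_pos"][:2]))
box(("top","scene"))
E
```

```text
yaw_y 63.43 tilt 0.0 shift mm [-13.3  -0.1   0.4] turn 0.03 tcp [ 581.3 -258.3    9.4] j [-0.48  0.53  1.28  0.    1.33 -1.58] t 14.325
[-13.25881421   0.0511273 ]
top box [ 642.1 -294.2] [165.6 115.4] 63.0 dock [57.2 -4.7]
scene box [ 640.9 -292.5] [169.6 114.5] 63.7 dock [55.4 -3.9]
```

Request:
{"name": "apply_moves", "arguments": {"rows": [[-0.002, 0, 0, 0, 0, 0, 0.0854], [-0.004, 0, 0, 0, 0, 0, 0.0854], [-0.006, 0, 0, 0, 0, 0, 0.0854], [-0.008, 0, 0, 0, 0, 0, 0.0854], [-0.01, 0, 0, 0, 0, 0, 0.0854], [-0.012, 0, 0, 0, 0, 0, 0.0854], [-0.0135, 0, 0, 0, 0, 0, 0.0854], [-0.0135, 0, 0, 0, 0, 0, 0.0854]]}}

```text
time_s: 15.52
tcp_pos: [592.9, -264.1, 9.8]
orientation: [-0.722, -3.057, -0.0]
contact_force: [-4.6, 2.8, 4.1]
width: 85.3
grasp_force: 2.6
```

Request:
{"name": "apply_moves", "arguments": {"rows": [[-0.001, 0, 0, 0, 0, 0, 0.0854], [-0.002, 0, 0, 0, 0, 0, 0.0854], [-0.003, 0, 0, 0, 0, 0, 0.0854], [-0.003, 0, 0, 0, 0, 0, 0.0854]]}}

```text
time_s: 16.02
tcp_pos: [594.1, -264.6, 9.8]
orientation: [-0.721, -3.053, -0.002]
contact_force: [-13.8, 7.4, 10.4]
width: 85.5
grasp_force: 8.0
```

Request:
{"name": "apply_moves", "arguments": {"rows": [[-0.001, 0, 0, 0, 0, 0, 0.0854], [-0.002, 0, 0, 0, 0, 0, 0.0854], [-0.003, 0, 0, 0, 0, 0, 0.0854], [-0.003, 0, 0, 0, 0, 0, 0.0854], [-0.003, 0, 0, 0, 0, 0, 0.0854]]}}

```text
time_s: 16.65
tcp_pos: [594.2, -264.5, 9.8]
orientation: [-0.72, -3.045, -0.005]
contact_force: [-31.0, 16.7, 20.6]
width: 85.5
grasp_force: 17.4
```

```bash
python3 - <<'E'
from box import *
to([*world(0,0),9],63.4); print(dock(r.sense()["tcp_pos"][:2]))
box(("top","scene"))
E
```

```text
yaw_y 63.39 tilt 0.76 shift mm [ 1.1 -0.3  0.9] turn -0.01 tcp [ 594.2 -264.5    9.8] j [-0.48  0.58  1.22 -0.    1.36 -1.58] t 16.65
[1.06355539 0.32351815]
top box [ 674.3 -335.8] [195.4  97.1] 29.7 dock [104.6 -27.6]
scene box [ 654.1 -298.9] [167.3 115.5] 63.1 dock [70.  -3.6]
```

The push reads 35 N with no further motion, and the box is at x≈70 mm, so it is home. I'll back off, rise and look.

Request:
{"name": "apply_moves", "arguments": {"rows": [[0.005, 0, 0, 0, 0, 0, 0.0854], [0.02, 0, 0, 0, 0, 0, 0.0854], [0.05, 0, 0, 0, 0, 0, 0.0854], [0.08, 0, -0.02, 0, 0, 0, 0.0854], [0.1, 0, -0.06, 0, 0, 0, 0.0854], [0.1, 0, -0.11, 0, 0, 0, 0.0854], [0.1, 0, -0.165, 0, 0, 0, 0.0854], [0.1, 0, -0.165, 0, 0, 0, 0.0854], [0.1, 0, -0.165, 0, 0, 0, 0.0854]]}}

```text
time_s: 17.98
tcp_pos: [509.0, -222.2, 173.9]
orientation: [0.722, 3.057, -0.0]
contact_force: [-0.5, 0.7, -1.3]
width: 85.5
grasp_force: 0.0
```

```bash
python3 - <<'E'
from box import *
to([646,-158.8,173],-3); print(dock(r.sense()["tcp_pos"][:2]))
box(("scene","top"))
a=cv2.imread("pics/top_last.png")[90:380,170:480]; b=cv2.imread("pics/scene_last.png")[110:400,240:550]
cv2.imwrite("pics/c4.png",cv2.resize(np.hstack([a,b]),None,fx=1.29,fy=1.29))
E
```

```text
yaw_y 63.43 tilt 0.03 shift mm [-94.2 118.    1. ] turn 66.43 tcp [ 509.  -222.2  173.9] j [-0.48  0.16  1.4   0.    1.58 -1.59] t 17.975
[-9.40898663e+01 -2.94323029e-03]
scene box [ 653.9 -298.2] [168.9 115.4] 63.1 dock [69.5 -3. ]
top box [ 655.1 -299.9] [165.6 116.4] 63.4 dock [71.4 -4.1]
```

View pics/c4.png

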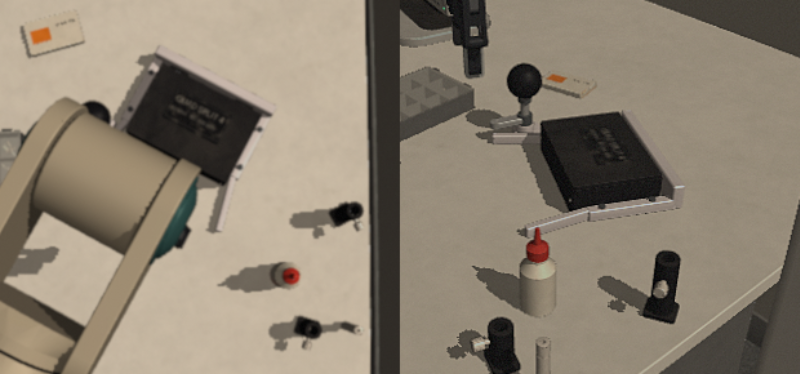

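The box is home between the rails (scene half, centre about (600,155)), and the bottle at (538,275) is untouched. Next I'll go back to the ball.

Request:
{"name": "apply_moves", "arguments": {"rows": [[-0.01, 0.012, 0, 0, 0, 7, 0.0854], [-0.022, 0.027, 0, 0, 0, 16, 0.0854], [-0.034, 0.042, 0, 0, 0, 25, 0.0854], [-0.046, 0.057, 0, 0, 0, 34, 0.0854], [-0.058, 0.072, 0, 0, 0, 43, 0.0854], [-0.07, 0.087, 0, 0, 0, 52, 0.0854], [-0.082, 0.102, 0, 0, 0, 60, 0.0854], [-0.094, 0.118, 0, 0, 0, 66.4, 0.0854], [-0.094, 0.118, 0, 0, 0, 66.4, 0.0854], [-0.094, 0.118, 0, 0, 0, 66.4, 0.0854]]}}

```text
time_s: 19.42
tcp_pos: [645.2, -158.9, 173.6]
orientation: [-2.275, -2.165, 0.001]
contact_force: [0.2, -0.1, 1.4]
width: 85.6
grasp_force: 0.0
```

```bash
python3 - <<'E'
from box import *
to([646,-158.8,62],-3)
E
```

```text
yaw_y -2.85 tilt 0.08 shift mm [1.000e-01 9.000e-01 1.116e+02] turn 0.15 tcp [ 645.2 -158.9  173.6] j [-0.3   0.47  1.02 -0.    1.65 -0.25] t 19.425
```

Request:
{"name": "apply_moves", "arguments": {"rows": [[0, 0.001, 0.03, 0, 0, 0, 0.0854], [0, 0.001, 0.06, 0, 0, 0, 0.0854], [0, 0.001, 0.09, 0, 0, 0, 0.0854], [0, 0.001, 0.112, 0, 0, 0, 0.0854], [0, 0.001, 0.112, 0, 0, 0, 0.0854], [0, 0.001, 0.112, 0, 0, 0, 0.04], [0, 0.001, 0.112, 0, 0, 0, 0.04], [0, 0.001, 0.112, 0, 0, 0, 0.04], [0, 0.001, 0.112, 0, 0, 0, 0.04], [0, 0.001, 0.112, 0, 0, 0, 0.04], [0, 0.001, 0.112, 0, 0, 0, 0.04]]}}

```text
time_s: 20.8
tcp_pos: [645.8, -159.0, 64.6]
orientation: [-2.277, -2.162, 0.003]
contact_force: [-12.2, 1.3, 9.4]
width: 47.9
grasp_force: 51.0
```

Request:
{"name": "apply_moves", "arguments": {"rows": [[0, 0, 0, 0, 0, -4, 0.04], [0, 0, 0, 0, 0, -10, 0.04], [0, 0, 0, 0, 0, -17, 0.04], [0, 0, 0, 0, 0, -24, 0.04], [0, 0, 0, 0, 0, -31, 0.04], [0, 0, 0, 0, 0, -38, 0.04], [0, 0, 0, 0, 0, -45, 0.04], [0, 0, 0, 0, 0, -52, 0.04], [0, 0, 0, 0, 0, -59, 0.04], [0, 0, 0, 0, 0, -66, 0.04], [0, 0, 0, 0, 0, -72, 0.04], [0, 0, 0, 0, 0, -72, 0.04]]}}

```text
time_s: 22.3
tcp_pos: [646.7, -158.4, 64.6]
orientation: [0.568, 3.09, -0.0]
contact_force: [-8.3, 1.8, 7.8]
width: 48.1
grasp_force: 50.8
```

```bash
python3 - <<'E'
from box import *
to([646,-158.8,62],-3); print(r.sense()["torque"])
E
```

```text
yaw_y 69.15 tilt 0.01 shift mm [ 0.5 -0.6  2.6] turn 72.15 tcp [ 646.7 -158.4   64.6] j [-0.3   0.55  1.14 -0.    1.46 -1.5 ] t 22.3
[0.17591225 1.21924791 0.14479358]
```

Torque is still at friction level (0.15 N m), so I'll keep turning towards the stop.

Request:
{"name": "apply_moves", "arguments": {"rows": [[0, 0, 0, 0, 0, -4, 0.04], [0, 0, 0, 0, 0, -8, 0.04], [0, 0, 0, 0, 0, -11, 0.04], [0, 0, 0, 0, 0, -13, 0.04], [0, 0, 0, 0, 0, -15, 0.04], [0, 0, 0, 0, 0, -15, 0.04]]}}

```text
time_s: 23.05
tcp_pos: [647.5, -158.3, 64.4]
orientation: [0.16, 3.135, 0.0]
contact_force: [-2.8, 4.3, 8.7]
width: 48.3
grasp_force: 52.7
```

```bash
python3 - <<'E'
from box import *
to([646,-158.8,62],-3); print(r.sense()["torque"])
p=vision.capture("scene"); cv2.imwrite("pics/s5.png",cv2.resize(p["frame"][120:300,270:500],None,fx=3,fy=3))
E
```

```text
yaw_y 84.15 tilt 0.12 shift mm [ 1.4 -0.6  2.4] turn 87.15 tcp [ 647.5 -158.3   64.4] j [-0.3   0.55  1.14  0.    1.45 -1.76] t 23.05
[0.46306255 0.25869406 0.07862793]
```

View pics/s5.png

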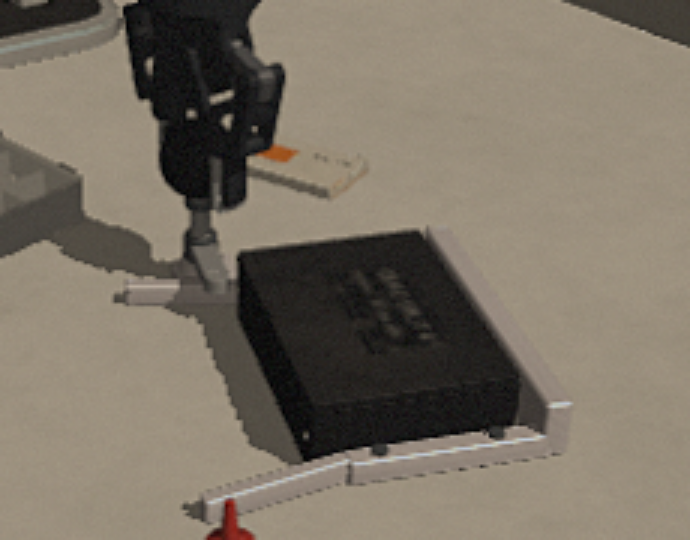

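The bar now runs from about (205,245) to (215,290), across the front of the box near its left corner. I'll press on to the hard stop.

Request:
{"name": "apply_moves", "arguments": {"rows": [[0, 0, 0, 0, 0, -3, 0.04], [0, 0, 0, 0, 0, -6, 0.04], [0, 0, 0, 0, 0, -9, 0.04], [0, 0, 0, 0, 0, -9, 0.04]]}}

```text
time_s: 23.6
tcp_pos: [647.2, -158.1, 64.1]
orientation: [-0.087, 3.139, 0.001]
contact_force: [-2.6, 4.7, 8.4]
width: 48.1
grasp_force: 53.0
```

```bash
python3 - <<'E'
from box import *
to([646,-158.8,62],-3); print(r.sense()["torque"])
E
```

```text
yaw_y 93.17 tilt 0.07 shift mm [ 1.3 -0.7  2.1] turn 96.17 tcp [ 647.2 -158.1   64.1] j [-0.3   0.55  1.14  0.    1.45 -1.92] t 23.6
[0.63305388 0.45923431 0.14116778]
```

```bash
python3 - <<'E'
from h import *
for n in("scene",):
    p=vision.capture(n); C=cloud(p,np.ones((480,640),bool))
    d=np.array([dock(c) for c in C[:,:2]]); q=d-[0,118]; rr=np.hypot(*q.T)
    m=(C[:,2]>24)&(C[:,2]<40)&(rr>14)&(rr<56)&(q[:,0]<11.5)
    print(n,m.sum()); ang=np.arctan2(-q[m,0],-q[m,1]); print(np.median(ang),np.percentile(ang,[10,90]).round(2),np.c_[q[m],C[m,2]][::8].round(0).tolist())
    cv2.imwrite("pics/s6.png",cv2.resize(p["frame"][160:250,300:400],None,fx=6,fy=6,interpolation=cv2.INTER_CUBIC))
E
```

```text
scene 137
0.046000256799469015 [-0.14  0.22] [[6.0, -14.0, 37.0], [-4.0, -19.0, 36.0], [-6.0, -21.0, 36.0], [-8.0, -19.0, 33.0], [5.0, -28.0, 36.0], [0.0, -31.0, 36.0], [-3.0, -32.0, 35.0], [-7.0, -33.0, 34.0], [6.0, -38.0, 35.0], [2.0, -39.0, 34.0], [-2.0, -42.0, 35.0], [-7.0, -45.0, 35.0], [-8.0, -36.0, 28.0], [3.0, -52.0, 36.0], [1.0, -50.0, 33.0], [-1.0, -51.0, 31.0], [-1.0, -52.0, 30.0], [3.0, -51.0, 26.0]]
```

View pics/s6.png

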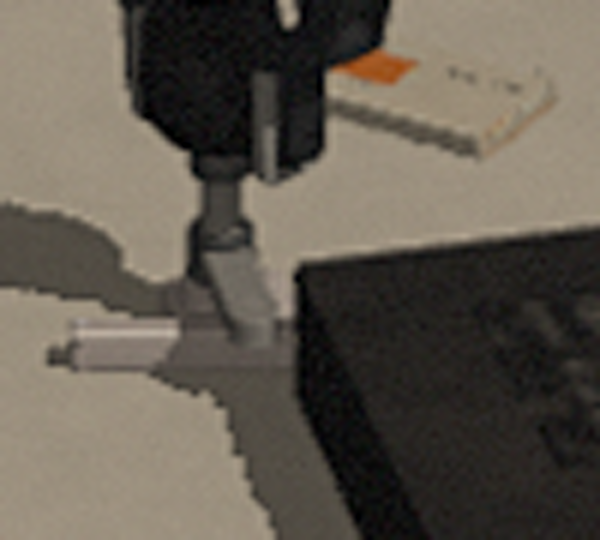

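The bar lies across the front at about 0 rad (from (205,255) to (255,340)). One more small turn will confirm the stop; then I'll release.

Request:
{"name": "apply_moves", "arguments": {"rows": [[0, 0, 0, 0, 0, -3, 0.04], [0, 0, 0, 0, 0, -6, 0.04], [0, 0, 0, 0, 0, -6, 0.04]]}}

```text
time_s: 24.02
tcp_pos: [647.9, -157.8, 64.0]
orientation: [-0.251, 3.129, 0.0]
contact_force: [1.5, 5.9, 5.3]
width: 47.6
grasp_force: 53.0
```

```bash
cat > bar.py <<'E'
from h import *
def bar():
    p=vision.capture("scene"); C=cloud(p,np.ones((480,640),bool))
    q=np.array([dock(c) for c in C[:,:2]])-[0,118]; rr=np.hypot(*q.T)
    m=(C[:,2]>24)&(C[:,2]<40)&(rr>14)&(rr<56)&(q[:,0]<11.5)
    print("bar",np.median(np.arctan2(-q[m,0],-q[m,1])).round(3))
E
python3 - <<'E'
from bar import *
print(r.sense()["torque"]); bar()
E
```

```text
[ 0.67703848 -0.22490449  0.10889891]
bar 0.057
```

The bar no longer moves and the fingers slip on the ball, so it is at the stop. I'll release and rise.

Request:
{"name": "apply_moves", "arguments": {"rows": [[0, 0, 0, 0, 0, -6, 0.0854], [0, 0, 0, 0, 0, 0, 0.0854], [0, 0, 0, 0, 0, 0, 0.0854], [0, 0, -0.03, 0, 0, 0, 0.0854], [0, 0, -0.07, 0, 0, 0, 0.0854], [0, 0, -0.12, 0, 0, 0, 0.0854], [0, 0, -0.15, 0, 0, 0, 0.0854], [0, 0, -0.15, 0, 0, 0, 0.0854]]}}

```text
time_s: 25.08
tcp_pos: [647.7, -159.2, 215.8]
orientation: [-0.25, 3.126, -0.004]
contact_force: [0.6, -0.0, -0.7]
width: 85.5
grasp_force: 0.0
```

```bash
python3 - <<'E'
from bar import *; from box import box
bar(); box(); print(r.sense()["tcp_pos"])
p=cv2.imread("pics/scene_last.png"); cv2.imwrite("pics/s7.png",cv2.resize(p[120:300,270:500],None,fx=3,fy=3))
E
```

```text
bar 0.05
scene box [ 654.  -297.8] [169.4 115.1] 63.1 dock [69.4 -2.7]
[ 646.21792545 -158.60287175  210.1070342 ]
```

View pics/s7.png

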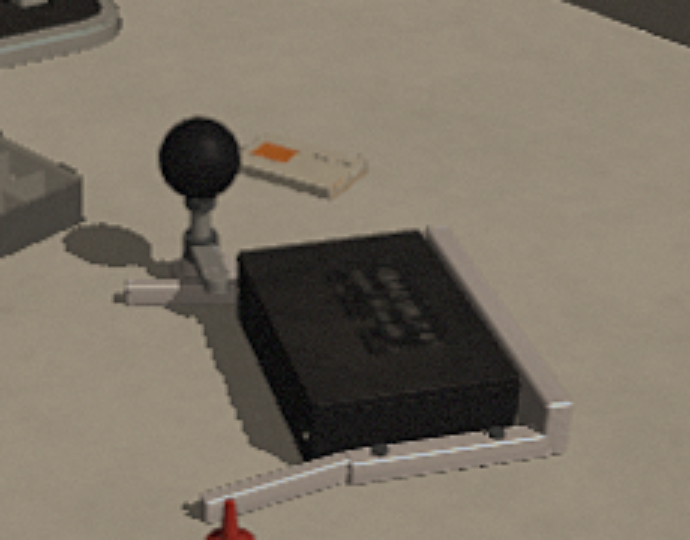

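The box is home, the bar is closed at about (210,270) in the picture, and the gripper is clear. Handing in.

```bash
python3 -c "
from workcell import r
print(r.close_job())"
```

```text
the job is handed in; nothing more can be done
None
```

I handed the job in at about 25 s: the box is home against the rubber stops, the latch bar is closed across its front (about 0.05 rad by camera), and the bottle was not touched; the call returned no verdict.

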